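# Seat the bearing, press the splined gear home and hold it for the circlip

### The arm

A 7-joint arm with a two-finger parallel gripper is mounted at the origin on a cart in front of the work surface, level with it; the furniture and walls round the work are solid. World frame = base frame: x ahead of the robot, y to its left, z up, the work surface at z = 0. Lengths are in m, angles in rad, forces in N, time in s.
With the tool pointing down it reaches from about 0.425 to 0.925 m from the base axis. Payload 6.8 kg.
Tool frame: the origin (TCP) lies at the very end of the fingers, on their centre line; the grasp point (between the pads) lies 19 mm behind it; z points along the fingers, y is the line along which they close (so a half turn about z gives the same grasp; the last joint's range is limited). The gripper opens to 85 mm and grips with 20 to 120 N. Pads are 22 mm wide; open, the fingers measure 114 mm over their backs; the gripper's body (76 mm by 85 mm) begins 54 mm behind the grasp point. The pads swing forward as they close: fully open they stand 13 mm farther back than shut.
Start: joints at [-0.108, 0.477, 0.022, 1.555, -0.011, 1.109, -0.083], TCP at [0.675, 0, 0.231] pointing down, gripper open.
Joint ranges: [-2.96, 2.96], [-0.34, 2.1], [-1.41, 1.46], [0.24, 2.44], [-1.37, 4.51], [0.17, 1.92], [-2.96, 2.96]. Speed limits (rad/s): [2.39, 2.39, 3.14, 3.14, 3.14, 3.14, 3.14].

### API

Orientations are given as a rotation vector (axis times angle).
In Python, from bench import r gives the robot as it stands.
- The arm moves only by the tool play_rows, never from a script. Its argument "targets" is text: rows parted by semicolons, each of 5 numbers parted by spaces: the closure, from -1 (fully open) to 1 (shut), then the shift along the tool's x, y, z in m, then the turn about the tool's z in rad. In form: gripper dx dy dz spin; .... A call has 1 to 8 rows; each row is the pose to reach, as a shift and turn from the pose commanded when the call began, along the tool's axes at that moment; what a row does not reach only later rows make up. A row lasts 1/12 s, in which the tool goes at most 41.7 mm and 7.16 degrees, less where a joint would pass 70% of its speed; a pose out of reach is approached as far as the arm can. A call with a gripper value outside its range is refused whole. The fingers move at their own pace and stop on an object; "squeeze" is the grip in N (left out, the last holds). Time passes only in rows, so rows that repeat a pose let the fingers close. It gives the time, the measured TCP pose, the force, the opening and the grip force at its end, in the units of the state.
- r.get_obs(): the state, without advancing time (a new reading comes with each control period).
- r.grab_frame(name): name is "scene" or "side" or "wrist"; returns the picture (420x560x3 uint8, red, green, blue); there is no depth.
- r.camera_info(name): a dict with "fov_y" (degrees; the focal length in pixels is half the picture's height over the tangent of half this angle, whatever the lens; pixels are square), "cx", "cy" (the principal point, pixels), "position" and "rotation" of the camera in the world. Camera axes: x right, y down, z forward; pixel columns grow to the right and rows downward; lengths in m; the calibration is good to about 2 mm. A picture is of the moment at which its call begins: read the wrist's pose just before it. camera_info takes no time and is no camera call; for the wrist camera it gives the pose at the moment of the call.
- r.hand_in(): hands the job in; it is judged then, once.
The state is a dict: "clock": time; "joints": joint angles; "qvel": joint speeds; "tau": joint torques, N m; "tcp_pos": TCP position; "orientation": TCP orientation; "contact_force": force on the tool from outside, world axes, zero at the start; "moment": the same for the moment, N m; "grip_width": finger opening in m; "gripper_force": force on a finger pad.
Only numpy, scipy, OpenCV 4.12 (cv2) and the standard library are available. Lean on these libraries where they do the work, as an engineer would, in place of code of your own. Each camera call takes 0.05 s, during which the arm holds its last target. There are 200 camera calls.

### The job

Build up the open gearbox half: first drop the ball bearing flat into its empty seat beside the shaft. Then take the gear with the tall hub from the parts board, lower it hub upwards over the upright shaft, turn it until its splines mesh and slide it down, press it fully home against the spring until the spring cup has bottomed, and finish while still pressing it down there, without letting go, because I snap the circlip into the groove above the hub next. Leave the other gear, the tools, bolts, can and tin where they lie.

Things in the scene. Friction and masses are not known exactly. Their poses are not given: they have to be found in the camera images.
- gear_mid (a point): Centre of the splined steel gear to be fitted (on its axis, half-way up its 36 mm). Gripped by its round hub, 38 mm across, from 6 mm below to 18 mm above this point; below that the toothed rim, 62 mm across, 12 mm thick. z up; x points through the middle of a slot of the bore. Starts 26 mm above the bench in either of the board's two large nests, hub up, turned anyhow.
- hub_gear: The same splined gear: origin at the centre of its underside, same axes; about 0.34 kg. Through bore: 22.4 mm across between opposite splines, six slots every 60 degrees, each 7.2 mm wide, 29.4 mm across from slot bottom to slot bottom; the lower ends of its splines are tapered.
- spline_top (a point): On the axis of the upright splined shaft, level with its splines' upper ends, 58 mm above the bench. x points through the middle of a spline; the gear meshes when its x and this x agree to about 4 degrees, modulo 60. Gear centre relative to this point: 18 mm above while resting unmeshed on the spline ends; 4 mm above when meshed and just on the spring cup; 6 mm below when fully home. z up.
- main_shaft (a joint): Shaft angle (rad); drags: it turns only under about 0.25 N m, so it stays while the gear is turned lightly on the spline ends. Oiled. Six splines every 60 degrees, 5.4 mm wide, 20 mm across at the root, 27 mm at the tips, upper ends tapered. Above them a smooth nose 18.6 mm across stands another 28 mm, its last 9 mm a cone; the circlip groove is 14 to 15.6 mm above the spline ends.
- spring_cup (a joint): Travel (m) of the dark steel spring cup, 40 mm across, round the lower shaft: 0 when up (its top 44 mm above the bench), 0.010 when bottomed. The gear's underside pushes it down; the spring resists with about 7 N at first and 13 N at the bottom, more than the gear's weight.
- bearing_mid (a point): Centre (half-way up) of the ball bearing, a steel ring 52 mm across and 20 mm high with a rounded lower edge, about 0.18 kg. It lies flat in the board's smallest nest, this point 18 mm above the bench and 2 mm above the board's face. z is its axis, either side up.
- bearing_seat (a point): Centre of the floor of the empty bearing seat in the gearbox half, 38 mm above the bench: a round bore 54.4 mm across, 6 mm deep, with a chamfered mouth, in a round tower 66 mm across whose top is level with the case's rim (44 mm above the bench). A seated bearing's centre is 10 mm above this point. The seat's axis is 72 mm from the shaft's.
- gearbox_half: Open aluminium half of a gearbox, fixed, lying face up: a rounded case 44 mm high (two locating pins reach 49 mm), about 125 mm wide and 185 mm long. Its origin is on the bench under the upright shaft's axis; its -y points from the shaft to the bearing seat, on the robot's side. z is up.
- parts_board: Plywood board 100 x 270 x 16 mm, fixed, with three round nests 8 mm deep in a row along its y: two of 66 mm at y = +87 and 0 mm (the two gears) and one of 56 mm at y = -90 mm (ball bearing). Origin at the centre of its underside, z up.
- idler_gear: The other gear, to be left alone: the same toothed rim, but only a 6 mm low hub and a plain round bore 24 mm across. 18 mm high; origin at the centre of its underside. It lies in the other large nest.
- pliers: Red-handled pliers, 174 mm long, 14 mm high, lying across the board's right-hand end (its -y end), about 20 mm clear of it; to be left alone.
- bolt_a: Loose steel bolt with nut, 82 mm long, 19 mm high, lying behind the board (its far side from the robot), near another; to be left alone.
- oil_can: Red oil can, 68 mm across, 186 mm high with its spout, standing behind and to the right of the board; to be left alone.
- nail_tin: Open steel tin, 76 mm across, 51 mm high, standing behind the gearbox; to be left alone.
There are look-alikes about, which are no part of the job. Leave any brown look-alike of the hub_gear alone. What is shaped like the part that bears bearing_mid but brown is not meant.

How it is judged:
By the outcome, as a careful person would: the job done as asked, in the order asked, and still so for the second after the job is handed in, while the arm keeps its last pose, push and grip.
It also fails if it takes over 51 s, if anything falls off the work surface, if the arm or the gripper's body presses on something with over 40 N, if the wrist force passes 120 N, or if a joint passes its speed limit or range.

## Working session

There is one attempt and no reset: what is moved stays moved. The work goes in short steps, Python scripts to look and compute and a tool call to move; the robot and the scene stay as the last step left them, time stands still between calls to the robot, and variables do not carry over. Pictures are saved under pics/ and viewed, at most 10 in all, crops included, and the job is handed in when it is done.

Besides the shell and the picture viewer there is one more tool, called by a JSON object that holds its "method" and its "body", one argument or row to a line. play_rows: Moves the arm, as the interface text tells. Its arguments: {"type":"object","properties":{"targets":{"type":"string"},"squeeze":{"type":"number"}},"required":["targets"]}

```bash
mkdir -p pics
python3 - <<'E'
from bench import r
import cv2,numpy as np
np.set_printoptions(precision=4,suppress=True)
o=r.get_obs();print(o)
for n in("scene","side","wrist"):
    i=r.camera_info(n);print(n,i)
    cv2.imwrite(f"pics/{n}0.png",r.grab_frame(n)[:,:,::-1])
E
```

```text
{'clock': 0.0, 'joints': array([-0.1081,  0.4778,  0.0223,  1.5565, -0.0115,  1.1093, -0.0831]), 'qvel': array([-0.0004,  0.0011, -0.0006, -0.001 , -0.0015, -0.0004, -0.0003]), 'tau': array([ -0.0005, -59.6444,   1.6077, -28.1195,   0.0124,   0.0094,
         0.    ]), 'tcp_pos': array([ 0.6744, -0.    ,  0.2303]), 'orientation': array([-2.2205, -2.2207,  0.0022]), 'contact_force': array([0.2725, 0.4183, 0.3738]), 'moment': array([-0.0504,  0.0071,  0.0269]), 'gripper_force': 0.0, 'grip_width': 0.0853607395770152}
scene {'fov_y': 49.32584179601521, 'cx': 281.3747209298667, 'cy': 206.12794798702163, 'position': array([ 0.1575, -1.2047,  0.7841]), 'rotation': array([-2.1352,  0.504 , -0.2325])}
side {'fov_y': 51.32332147811731, 'cx': 276.5484084345347, 'cy': 212.0117655750775, 'position': array([0.6013, 0.7744, 0.8594]), 'rotation': array([-0.0274, -2.8091,  1.3913])}
wrist {'fov_y': 68.95940521172335, 'cx': 274.92594878706603, 'cy': 211.93355738049365, 'position': array([0.6742, 0.0812, 0.3732]), 'rotation': array([ 2.8203, -0.0018, -0.0028])}
```

View pics/scene0.png

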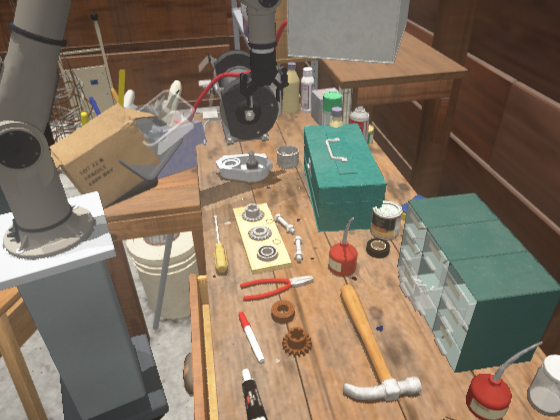

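View pics/wrist0.png

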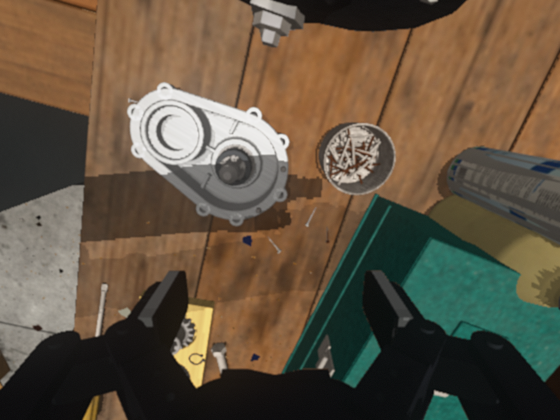

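The scene picture shows the board with its three parts at about (253,212), (260,232) and (267,252), and the gearbox at (245,165). The wrist picture shows the seat at (175,133) and the shaft at (235,168).

Run:
```python
import cv2,numpy as np
s=cv2.imread("pics/scene0.png")[140:280,195:325]
d=cv2.imread("pics/side0.png")
a=cv2.resize(s,None,fx=4,fy=4,interpolation=cv2.INTER_CUBIC)
cv2.imwrite("pics/c1.png",a)
```

```text
(no output)
```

View pics/side0.png

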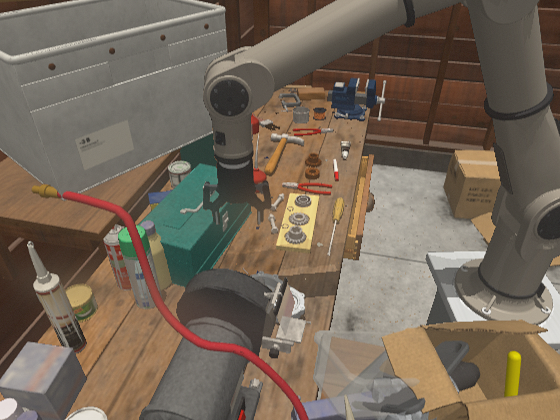

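View pics/c1.png

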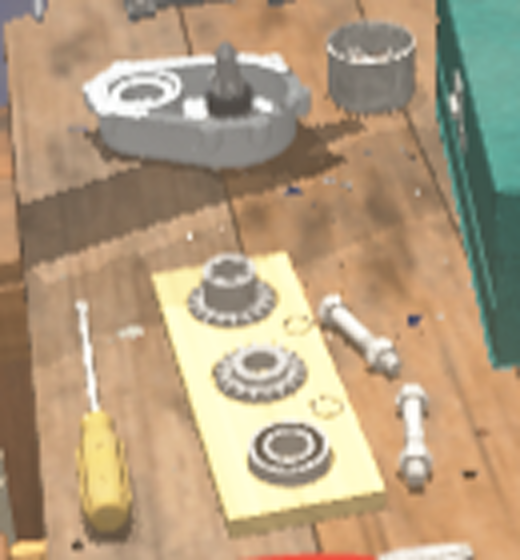

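The tall-hub gear is in the far (+y) nest, with its hub top near scene pixel (252.7,206.5). The idler is in the middle and the bearing's top is near (267.5,251.2).

```bash
cat > h.py <<'E'
from bench import r
import cv2,numpy as np
from scipy.spatial.transform import Rotation as R
np.set_printoptions(precision=4,suppress=True)
def pix2(i,u,v,z):
    f=210/np.tan(np.radians(i["fov_y"])/2)
    d=R.from_rotvec(i["rotation"]).apply([(u-i["cx"])/f,(v-i["cy"])/f,1]); p=np.array(i["position"])
    return p+d*(z-p[2])/d[2]
def proj(i,p):
    f=210/np.tan(np.radians(i["fov_y"])/2)
    q=R.from_rotvec(i["rotation"]).inv().apply(np.asarray(p)-i["position"])
    return np.array([i["cx"],i["cy"]])+f*q[...,:2]/q[...,2:]
def st():
    o=r.get_obs(); T=R.from_rotvec(o["orientation"]).as_matrix()
    print("t",round(o["clock"],2),"tcp",o["tcp_pos"],"toolx",T[:,0],"z",T[:,2],"F",o["contact_force"],"M",o["moment"],"w",round(o["grip_width"],4),"g",round(o["gripper_force"],1),"q7",o["joints"][6])
    return o,T
E
python3 - <<'E'
from h import *
s=r.camera_info("scene");w=r.camera_info("wrist")
g=pix2(s,195+231/4,140+265/4,.044);b=pix2(s,195+290/4,140+445/4,.028);print("gear",g,"brg",b,np.linalg.norm((g-b)[:2]))
print("seat s",pix2(s,195+138/4,140+92/4,.044),"tip",pix2(s,195+225/4,140+45/4,.086))
a=pix2(w,175,133,.044);c=pix2(w,230,155,.086);print("wrist seat",a,"tip",c,np.linalg.norm((a-c)[:2]))
sd=r.camera_info("side")
print("side",pix2(sd,295,232,.044),pix2(sd,303,199,.028))
W=cv2.imread("pics/wrist0.png")[70:240,110:310]
cv2.imwrite("pics/c2.png",cv2.resize(W,None,fx=3.5,fy=3.5,interpolation=cv2.INTER_CUBIC))
E
```

```text
gear [ 0.5311 -0.216   0.044 ] brg [ 0.495  -0.3937  0.028 ] 0.18131617974432102
seat s [0.5596 0.0453 0.044 ] tip [0.6254 0.0126 0.086 ]
wrist seat [0.5692 0.0587 0.044 ] tip [0.6318 0.0416 0.086 ] 0.06492972511224203
side [ 0.5311 -0.1988  0.044 ] [ 0.4948 -0.3849  0.028 ]
```

View pics/c2.png

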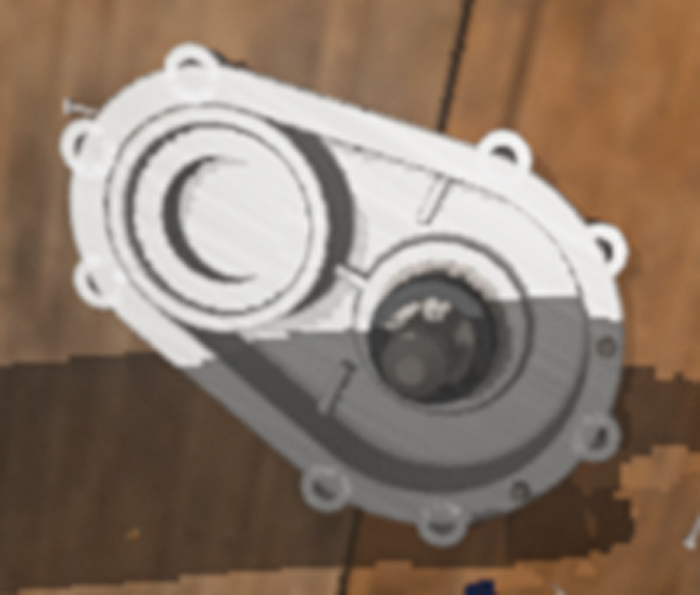

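The enlarged wrist crop shows the seat mouth centred at (172.3,132.1) in the full frame. The nose tip is near (225.4,176.3), because the camera tilts toward -y and the shaft leans down-left.

Run:
```python
from h import *
w=r.camera_info("wrist");s=r.camera_info("scene")
a=pix2(w,172.3,132.1,.044);c=pix2(w,225.4,176.3,.086);print("seat",a,"tip",c,np.linalg.norm((a-c)[:2]))
print("proj seat,tip in scene crop",(proj(s,a)-[195,140])*4,(proj(s,c)-[195,140])*4)
st()
```

```text
seat [0.5665 0.0596 0.044 ] tip [0.6265 0.0215 0.086 ] 0.07112501575472002
proj seat,tip in scene crop [139.6956  82.3463] [221.9258  40.0518]
t 0.15 tcp [ 0.6746 -0.      0.2306] toolx [-0.      1.     -0.0001] z [-0.0013 -0.0001 -1.    ] F [-0.5158  0.1909 -0.0443] M [ 0.0085  0.0264 -0.0274] w 0.0854 g 0.0 q7 -0.08308389385339993
```

{"method": "play_rows", "body": {
  "targets": "-1 -0.035 -0.02 0 0; -1 -0.075 -0.04 0 0; -1 -0.11 -0.06 0 0; -1 -0.15 -0.08 0 0; -1 -0.185 -0.1 0 0; -1 -0.22 -0.12 0 0; -1 -0.255 -0.14 0 0; -1 -0.29 -0.16 0 0"
}}

```text
clock: 0.82
tcp_pos: [0.5135, -0.2916, 0.2312]
orientation: [-2.221, -2.221, 0.0]
contact_force: [0.8, -0.5, -0.3]
grip_width: 0.0853
gripper_force: 0.0
```

{"method": "play_rows", "body": {
  "targets": "-1 -0.03 -0.01 0 0; -1 -0.06 -0.02 0 0; -1 -0.06 -0.02 0 0; -1 -0.06 -0.02 0 0; -1 -0.06 -0.02 0 0"
}}

```text
clock: 1.23
tcp_pos: [0.4952, -0.3492, 0.231]
orientation: [-2.221, -2.221, -0.001]
contact_force: [-0.7, 1.0, -0.3]
grip_width: 0.0851
gripper_force: 0.0
```

Run:
```python
from h import *
o,T=st(); i=r.camera_info("wrist"); im=r.grab_frame("wrist")[:,:,::-1]; np.save("w1.npy",i,allow_pickle=True)
cv2.imwrite("pics/w1.png",im)
print(proj(i,[[.495,-.39,.028],[.531,-.207,.044]]))
cv2.imwrite("pics/w1b.png",cv2.resize(im[0:400,100:460],None,fx=1.5*4/3*.75,fy=1.5*4/3*.75,interpolation=cv2.INTER_CUBIC))
```

```text
t 1.23 tcp [ 0.4952 -0.3492  0.231 ] toolx [-0.0003  1.      0.0009] z [-0.0002  0.0009 -1.    ] F [-0.6724  0.9517 -0.3149] M [ 0.0145 -0.0491 -0.0078] w 0.0851 g 0.0 q7 0.5628462101673021
[[275.3856 217.631 ]
 [312.7182  43.4532]]
```

View pics/w1b.png

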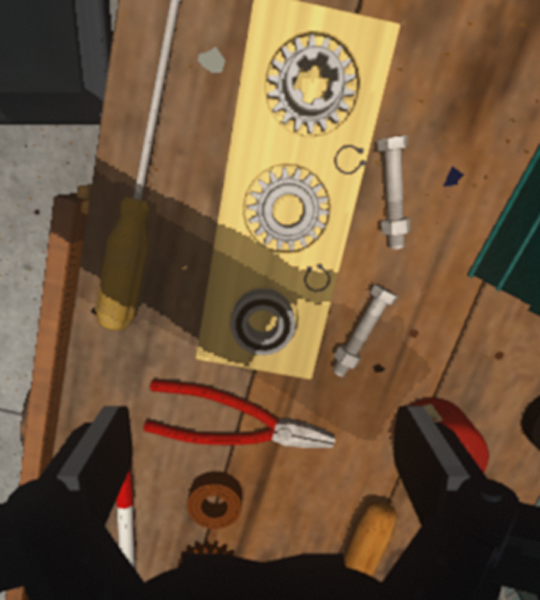

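The wrist view shows the tall-hub gear at (309,55), the idler at (292,139) and the bearing at (275,214). I'm enlarging the gear and bearing to measure them.

Run:
```python
import cv2,numpy as np
im=cv2.imread("pics/w1.png")
f=lambda x,y:cv2.resize(im[y:y+80,x:x+80],(400,400),interpolation=cv2.INTER_CUBIC)
cv2.imwrite("pics/c3.png",np.hstack([f(270,15),f(235,174)]))
```

```text
(no output)
```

View pics/c3.png

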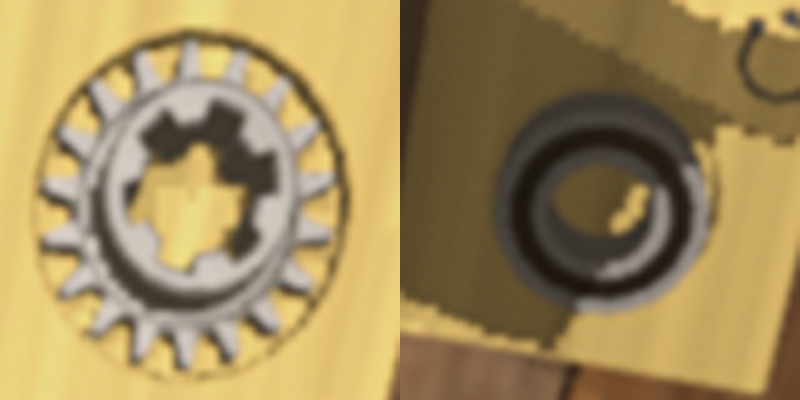

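The gear hub top is centred at (310,52.6) and the bearing top at (275.5,216). The slot ends are at crop points (227,106), (270,170), (248,248), (155,128) and (127,200).

Run:
```python
from h import *
i=np.load("w1.npy",allow_pickle=True).item()
g=pix2(i,310,52.6,.044);b=pix2(i,275.5,216.1,.028);print(g,b,np.linalg.norm((g-b)[:2]))
d=(g-b)[:2];ua=np.degrees(np.arctan2(*d[::-1]));print("board ang",ua)
for u,v in[(227,106),(270,170),(248,248),(155,128),(127,200)]:
    p=pix2(i,270+u/5,15+v/5,.044)-g; a=np.degrees(np.arctan2(p[1],p[0]));print(a%60,np.hypot(*p[:2]))
st()
```

```text
[ 0.5287 -0.2149  0.044 ] [ 0.4951 -0.3881  0.028 ] 0.1763813732207263
board ang 79.04313544488126
11.64122142356311 0.014808891194491802
13.036609405630287 0.013765272477189975
12.743416786778567 0.01439959395196912
10.979344681871623 0.013699512164577859
8.368212449309794 0.014256263260203943
t 1.28 tcp [ 0.4957 -0.3484  0.231 ] toolx [-0.0019  1.      0.0011] z [-0.0001  0.0011 -1.    ] F [-0.3211 -0.4011 -0.5472] M [-0.0007 -0.0027  0.0621] w 0.0853 g 0.0 q7 0.5628966531450373
```

{"method": "play_rows", "body": {
  "targets": "-0.55 -0.015 0 0.035 0; -0.55 -0.03 0 0.07 0; -0.55 -0.038 0 0.105 0; -0.55 -0.038 0 0.14 0; -0.55 -0.038 0 0.17 0; -0.55 -0.038 0 0.185 0; -0.55 -0.038 0 0.185 0; -0.55 -0.038 0 0.185 0"
}}

```text
clock: 1.95
tcp_pos: [0.4956, -0.3862, 0.0458]
orientation: [-2.218, -2.223, -0.001]
contact_force: [0.6, 0.0, 1.2]
grip_width: 0.0663
gripper_force: 0.0
```

{"method": "play_rows", "body": {
  "targets": "-0.55 0 0 0.012 0; -0.55 0 0 0.022 0; -0.55 0 0 0.03 0; -0.55 0 0 0.03 0; -0.55 0 0 0.03 0"
}}

```text
clock: 2.37
tcp_pos: [0.4948, -0.3878, 0.016]
orientation: [-2.221, -2.221, 0.0]
contact_force: [-0.3, 0.1, 0.5]
grip_width: 0.0666
gripper_force: 0.0
```

{"method": "play_rows", "body": {
  "squeeze": 20,
  "targets": "0.5 0 0 0 0; 0.5 0 0 0 0; 0.5 0 0 0 0; 0.5 0 0 0 0; 0.5 0 0 0 0; 0.5 0 0 0 0"
}}

```text
clock: 2.87
tcp_pos: [0.4952, -0.3883, 0.0169]
orientation: [2.221, 2.221, 0.0]
contact_force: [-1.2, 0.8, 6.0]
grip_width: 0.0511
gripper_force: 21.2
```

{"method": "play_rows", "body": {
  "targets": "-0.55 0 0 0 0; -0.55 0 0 -0.002 0; -0.55 0 0 -0.002 0; -0.55 0 0 -0.002 0.12; -0.55 0 0 -0.002 0.24; -0.55 0 0 -0.002 0.36; -0.55 0 0 -0.002 0.48; -0.55 0 0 -0.002 0.6"
}}

```text
clock: 3.53
tcp_pos: [0.4951, -0.3879, 0.0182]
orientation: [-2.783, -1.458, -0.0]
contact_force: [-0.1, -0.2, 0.4]
grip_width: 0.0662
gripper_force: 0.0
```

{"method": "play_rows", "body": {
  "targets": "-0.55 0 0 0 0.12; -0.55 0 0 0 0.24; -0.55 0 0 0 0.36; -0.55 0 0 0 0.48; -0.55 0 0 0 0.6; -0.55 0 0 0 0.72; -0.55 0 0 0 0.84; -0.55 0 0 0 0.97"
}}

```text
clock: 4.2
tcp_pos: [0.4952, -0.3878, 0.0182]
orientation: [-3.142, -0.0, -0.0]
contact_force: [0.6, -0.4, 0.1]
grip_width: 0.0659
gripper_force: 0.0
```

{"method": "play_rows", "body": {
  "squeeze": 30,
  "targets": "-0.55 0 0 0 0; 0.5 0 0 0 0; 0.5 0 0 0 0; 0.5 0 0 0 0; 0.5 0 0 0 0; 0.5 0 0 0 0; 0.5 0 0 0 0"
}}

```text
clock: 4.78
tcp_pos: [0.4952, -0.388, 0.0185]
orientation: [-3.141, -0.01, -0.001]
contact_force: [-0.5, 1.5, 4.8]
grip_width: 0.05
gripper_force: 31.0
```

Run:
```python
from h import *
st(); i=r.camera_info("wrist"); im=r.grab_frame("wrist")[:,:,::-1]; np.save("w2.npy",i,allow_pickle=True)
cv2.imwrite("pics/w2.png",im)
o=r.get_obs();print(proj(i,[*o["tcp_pos"][:2],.028]),o["joints"])
```

```text
t 4.78 tcp [ 0.4952 -0.388   0.0185] toolx [1.     0.0066 0.0005] z [ 0.0005  0.0003 -1.    ] F [-0.5117  1.5294  4.8028] M [0.3419 0.0084 0.0411] w 0.05 g 31.0 q7 -0.5575182283465441
[275.159  281.3022] [ 0.2011  0.7261  0.5118  1.8372 -0.5199  0.7146 -0.5577]
```

{"method": "play_rows", "body": {
  "squeeze": 50,
  "targets": "0.5 0 0 0 0; 0.5 0 0 0 0; 0.5 0 0 -0.01 0; 0.5 0 0 -0.02 0; 0.5 0 0 -0.04 0; 0.5 0 0 -0.07 0; 0.5 0 0 -0.1 0; 0.5 0 0 -0.1 0"
}}

```text
clock: 5.5
tcp_pos: [0.4973, -0.3911, 0.1247]
orientation: [3.136, 0.008, 0.012]
contact_force: [-0.4, -1.2, -1.4]
grip_width: 0.0492
gripper_force: 52.3
```

Run:
```python
from h import *
st(); i=r.camera_info("wrist"); im=r.grab_frame("wrist")[:,:,::-1]; np.save("w3.npy",i,allow_pickle=True)
cv2.imwrite("pics/w3.png",im)
a=cv2.imread("pics/w2.png")[200:360,195:355]; b=im[200:360,195:355]
cv2.imwrite("pics/c4.png",cv2.resize(np.hstack([a,b]),None,fx=2.5,fy=2.5,interpolation=cv2.INTER_CUBIC))
```

```text
t 5.5 tcp [ 0.4973 -0.3911  0.1247] toolx [1.     0.0048 0.0077] z [ 0.0077 -0.0057 -1.    ] F [-0.3547 -1.1615 -1.3901] M [-0.0962 -0.0672  0.0147] w 0.0492 g 52.3 q7 -0.6296003649649128
```

View pics/c4.png

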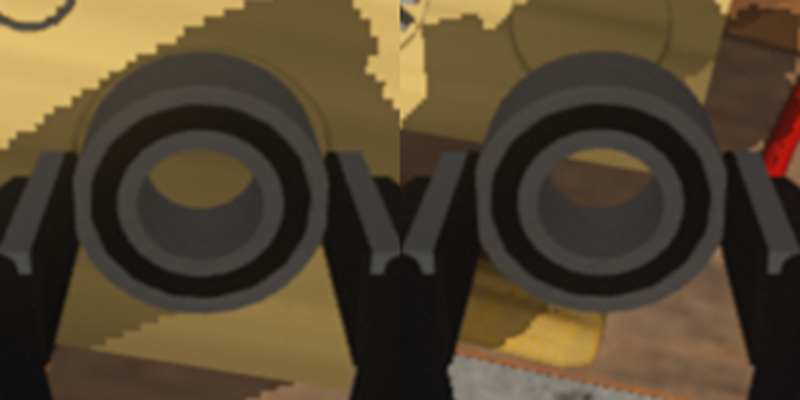

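The bearing is held flat and level between the pads, with its top at about (275.4,279.2). I'm carrying it to just short of the seat.

{"method": "play_rows", "body": {
  "targets": "0.5 0 -0.02 0 0; 0.5 0 -0.05 0 0; 0.5 0.003 -0.085 0 0; 0.5 0.006 -0.12 0 0; 0.5 0.009 -0.155 0 0; 0.5 0.012 -0.19 0 0; 0.5 0.015 -0.225 0 0; 0.5 0.018 -0.26 0 0"
}}

```text
clock: 6.22
tcp_pos: [0.5105, -0.1261, 0.1176]
orientation: [-3.141, -0.009, 0.002]
contact_force: [1.1, -0.1, -0.8]
grip_width: 0.0491
gripper_force: 52.3
```

{"method": "play_rows", "body": {
  "targets": "0.5 0 -0.035 0 0; 0.5 0 -0.07 0 0; 0.5 0 -0.105 0 0; 0.5 0 -0.14 0 0; 0.5 0 -0.17 0 0; 0.5 0 -0.187 0 0; 0.5 0 -0.187 0 0; 0.5 0 -0.187 0 0"
}}

```text
clock: 6.88
tcp_pos: [0.5097, 0.06, 0.1177]
orientation: [3.141, 0.013, -0.002]
contact_force: [-1.6, -0.5, -1.4]
grip_width: 0.0495
gripper_force: 52.3
```

{"method": "play_rows", "body": {
  "targets": "0.5 0 0 0 0; 0.5 0 0 0 0; 0.5 0 0 0 0"
}}

```text
clock: 7.13
tcp_pos: [0.5103, 0.0576, 0.1182]
orientation: [3.141, 0.005, -0.0]
contact_force: [0.1, 0.1, -2.0]
grip_width: 0.0493
gripper_force: 52.3
```

Run:
```python
from h import *
st(); i=r.camera_info("wrist"); im=r.grab_frame("wrist")[:,:,::-1]; np.save("w4.npy",i,allow_pickle=True)
cv2.imwrite("pics/w4.png",im)
print(proj(i,[[.5665,.0596,.044],[.6265,.0215,.086]]))
```

```text
t 7.13 tcp [0.5103 0.0576 0.1182] toolx [ 1.      0.0033 -0.0002] z [-0.0002 -0.0005 -1.    ] F [ 0.1121  0.1288 -2.0055] M [-0.0177  0.0459 -0.0436] w 0.0493 g 52.3 q7 -1.4474344521404396
[[272.3285 147.0296]
 [346.7734  36.3536]]
```

View pics/w4.png

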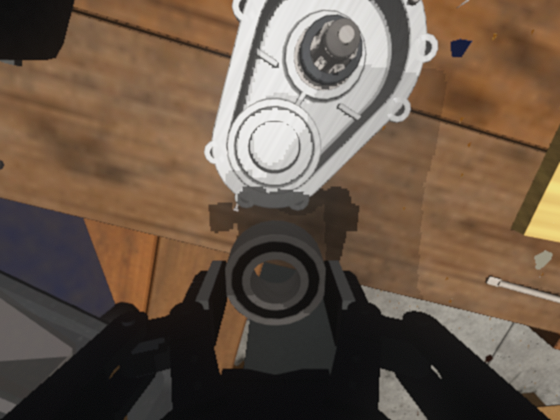

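The seat tower is centred near (274.5,145.5), the nose tip near (344,38), and the held bearing near (275,279). I'll fit circles for sub-pixel values.

Run:
```python
from h import *
i=np.load("w4.npy",allow_pickle=True).item(); im=cv2.imread("pics/w4.png")
g=cv2.cvtColor(im,cv2.COLOR_BGR2GRAY)
def circ(x0,y0,x1,y1,r0,r1,p2,k=4):
    c=cv2.resize(g[y0:y1,x0:x1],None,fx=k,fy=k,interpolation=cv2.INTER_CUBIC)
    h=cv2.HoughCircles(cv2.GaussianBlur(c,(0,0),2),cv2.HOUGH_GRADIENT,1,6*k,param1=80,param2=p2,minRadius=r0*k,maxRadius=r1*k)
    return [] if h is None else [(round(a/k+x0-.4,1),round(b/k+y0-.4,1),round(q/k,1)) for a,b,q in h[0][:4]]
for q in[(34,41),(42,50)]:
    for c in circ(215,85,335,205,*q,25): print("seat",c,pix2(i,c[0],c[1],.044))
for c in circ(315,5,375,85,9,16,12): print("tip",c,pix2(i,c[0],c[1],.086),pix2(i,c[0],c[1],.077))
for c in circ(215,220,335,335,36,54,20): print("brg",c,pix2(i,c[0],c[1],.128))
```

```text
seat (np.float32(273.7), np.float32(145.5), np.float32(40.0)) [0.5676 0.0586 0.044 ]
seat (np.float32(266.0), np.float32(147.7), np.float32(40.3)) [0.566 0.064 0.044]
seat (np.float32(273.0), np.float32(134.5), np.float32(38.1)) [0.575  0.0591 0.044 ]
seat (np.float32(266.7), np.float32(138.2), np.float32(37.0)) [0.5725 0.0635 0.044 ]
seat (np.float32(275.7), np.float32(145.0), np.float32(48.2)) [0.5679 0.0572 0.044 ]
seat (np.float32(269.7), np.float32(145.7), np.float32(44.3)) [0.5674 0.0614 0.044 ]
seat (np.float32(274.0), np.float32(151.2), np.float32(42.3)) [0.5636 0.0584 0.044 ]
seat (np.float32(282.0), np.float32(146.0), np.float32(48.5)) [0.5672 0.0528 0.044 ]
tip (np.float32(349.5), np.float32(34.5), np.float32(11.0)) [0.6273 0.0202 0.086 ] [0.6292 0.0183 0.077 ]
tip (np.float32(339.5), np.float32(29.5), np.float32(15.6)) [0.6295 0.0254 0.086 ] [0.6315 0.0237 0.077 ]
tip (np.float32(332.7), np.float32(20.5), np.float32(11.2)) [0.6335 0.0291 0.086 ] [0.6357 0.0276 0.077 ]
tip (np.float32(352.0), np.float32(52.5), np.float32(14.4)) [0.6192 0.0183 0.086 ] [0.6206 0.0162 0.077 ]
```

{"method": "play_rows", "body": {
  "targets": "0.5 0.025 -0.001 0.01 0; 0.5 0.05 -0.001 0.03 0; 0.5 0.056 -0.001 0.05 0; 0.5 0.056 -0.001 0.054 0; 0.5 0.056 -0.001 0.054 0; 0.5 0.056 -0.001 0.054 0; 0.5 0.056 -0.001 0.054 0; 0.5 0.056 -0.001 0.054 0"
}}

```text
clock: 7.85
tcp_pos: [0.5665, 0.0604, 0.0654]
orientation: [-3.141, -0.009, -0.002]
contact_force: [-0.8, 0.5, -1.4]
grip_width: 0.0491
gripper_force: 52.4
```

{"method": "play_rows", "body": {
  "targets": "0.5 0 0 0 0; 0.5 0 0 0 0"
}}

```text
clock: 8.02
tcp_pos: [0.5666, 0.0607, 0.065]
orientation: [-3.141, -0.009, -0.002]
contact_force: [-0.4, 0.7, -1.3]
grip_width: 0.0489
gripper_force: 52.4
```

Run:
```python
from h import *
st(); i=r.camera_info("wrist"); im=r.grab_frame("wrist")[:,:,::-1]; np.save("w5.npy",i,allow_pickle=True)
cv2.imwrite("pics/w5.png",im); st()
```

```text
t 8.02 tcp [0.5666 0.0607 0.065 ] toolx [1.    0.006 0.001] z [ 0.001   0.0006 -1.    ] F [-0.3703  0.7182 -1.3192] M [0.0156 0.0425 0.0172] w 0.0489 g 52.4 q7 -1.3638375398444404
t 8.07 tcp [0.5665 0.0607 0.0649] toolx [1.     0.0061 0.0008] z [ 0.0008  0.0004 -1.    ] F [ 0.3587  0.3137 -2.0349] M [ 0.0275 -0.0523 -0.0369] w 0.0494 g 52.4 q7 -1.363796760806681
```

{"method": "play_rows", "body": {
  "targets": "0.5 0 0.002 0 0; 0.5 0 0.002 0 0; 0.5 0 0.002 0.003 0; 0.5 0 0.002 0.006 0; 0.5 0 0.002 0.008 0; 0.5 0 0.002 0.01 0; 0.5 0 0.002 0.01 0"
}}

```text
clock: 8.65
tcp_pos: [0.566, 0.0584, 0.0537]
orientation: [3.141, 0.009, -0.002]
contact_force: [0.2, 0.1, -1.5]
grip_width: 0.0491
gripper_force: 52.4
```

{"method": "play_rows", "body": {
  "targets": "0.5 0 0 0.001 0; 0.5 0 0 0.002 0; 0.5 0 0 0.003 0; 0.5 0 0 0.003 0"
}}

```text
clock: 8.98
tcp_pos: [0.5663, 0.0585, 0.0511]
orientation: [-3.142, -0.009, 0.0]
contact_force: [0.6, -0.2, -2.1]
grip_width: 0.0489
gripper_force: 52.4
```

{"method": "play_rows", "body": {
  "targets": "0.5 0 0 0.001 0; 0.5 0 0 0.002 0; 0.5 0 0 0.003 0; 0.5 0 0 0.004 0; 0.5 0 0 0.004 0; 0.5 0 0 0.004 0"
}}

```text
clock: 9.48
tcp_pos: [0.5665, 0.0585, 0.0487]
orientation: [-3.14, -0.009, 0.0]
contact_force: [-4.8, -0.5, 14.1]
grip_width: 0.0496
gripper_force: 54.1
```

{"method": "play_rows", "body": {
  "targets": "0.5 0 0 -0.001 0; 0.5 0 0 -0.001 0; -0.5 0 0 -0.001 0; -0.5 0 0 -0.001 0; -0.5 0 0 -0.001 0; -0.5 0 0 -0.001 0; -0.5 0 0 -0.02 0; -0.5 0 0 -0.05 0"
}}

```text
clock: 10.15
tcp_pos: [0.5642, 0.0583, 0.0953]
orientation: [3.14, 0.009, -0.009]
contact_force: [0.5, -0.3, 1.3]
grip_width: 0.0641
gripper_force: 0.0
```

{"method": "play_rows", "body": {
  "targets": "-0.5 -0.03 0 -0.04 0; -0.5 -0.05 0 -0.07 0; -0.5 -0.05 0 -0.1 0; -0.5 -0.05 0 -0.1 0; -0.5 -0.05 0 -0.1 0"
}}

```text
clock: 10.57
tcp_pos: [0.5175, 0.0587, 0.1991]
orientation: [-3.139, -0.01, -0.006]
contact_force: [-0.5, -0.4, -0.5]
grip_width: 0.0641
gripper_force: 0.0
```

Run:
```python
from h import *
st(); i=r.camera_info("wrist"); im=r.grab_frame("wrist")[:,:,::-1]; np.save("w6.npy",i,allow_pickle=True)
cv2.imwrite("pics/w6.png",im)
s=r.grab_frame("scene")[:,:,::-1]
print(proj(i,[[.5676,.0585,.058],[.6265,.0215,.086],[.6265,.0215,.058]]))
a=cv2.resize(im[40:240,190:420],None,fx=2.6,fy=2.6,interpolation=cv2.INTER_CUBIC)
cv2.imwrite("pics/c5.png",a);cv2.imwrite("pics/s6.png",s)
```

```text
t 10.57 tcp [0.5175 0.0587 0.1991] toolx [1.     0.0063 0.0039] z [ 0.0039  0.0024 -1.    ] F [-0.5312 -0.3562 -0.4993] M [0.0758 0.0083 0.0132] w 0.0641 g 0.0 q7 -1.5343019979289771
[[275.9317 145.9235]
 [324.6689  71.8912]
 [319.6984  75.9012]]
```

View pics/c5.png

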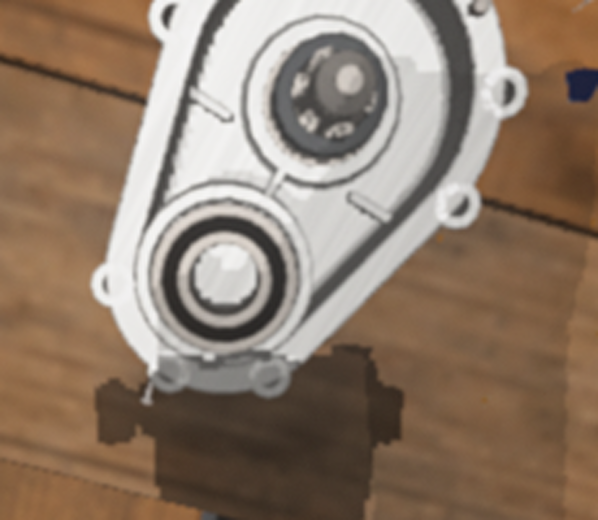

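The bearing sits flat and concentric in its seat at (276,146.5). In the crop, the nose tip is at (348,78), the cup centre at (330,95.5), and the bright spline ends at (300,80), (308,120), (340,130) and (370,100). That was the last picture I may view.

Run:
```python
from h import *
i=np.load("w6.npy",allow_pickle=True).item()
P=lambda u,v,z:pix2(i,190+u/2.6-.3,40+v/2.6-.3,z)
print("tip",P(348,78,.086),"cup",P(330,95.5,.044),"brg",P(223.5,277,.058))
c=(P(348,78,.086)+P(330,95.5,.044))/2
for u,v in[(300,80),(308,120),(340,130),(370,100)]:
    p=P(u,v,.057)-c;print(np.degrees(np.arctan2(p[1],p[0])),np.degrees(np.arctan2(p[1],p[0]))%60,np.hypot(*p[:2]))
a=cv2.imread("pics/c5.png")
# polar profile of brightness in spline ring
g=cv2.cvtColor(cv2.imread("pics/w6.png"),cv2.COLOR_BGR2GRAY).astype(np.float32)
th=np.radians(np.arange(0,360,3))
for rr in(.0115,.0125):
    pts=proj(i,np.c_[c[0]+rr*np.cos(th),c[1]+rr*np.sin(th),np.full(len(th),.057)]).astype(np.float32)
    v=cv2.remap(g,pts[:,0],pts[:,1],cv2.INTER_LINEAR).ravel().astype(int);print(v.tolist())
```

```text
tip [0.628  0.0224 0.086 ] cup [0.6275 0.0224 0.044 ] brg [0.5673 0.0587 0.058 ]
75.29671111870759 15.296711118707591 0.011998539728418538
136.8640966248586 16.864096624858604 0.012454935959997953
-169.3817401911733 10.618259808826707 0.012344308922323384
-103.845045854903 16.154954145096994 0.012045900335671787
[103, 106, 115, 131, 152, 167, 177, 170, 158, 150, 155, 157, 158, 157, 156, 143, 130, 113, 107, 101, 96, 113, 131, 144, 153, 172, 188, 199, 194, 183, 166, 147, 118, 93, 78, 72, 71, 70, 69, 70, 83, 107, 135, 147, 149, 150, 154, 168, 178, 172, 149, 113, 86, 70, 69, 73, 81, 97, 119, 141, 158, 160, 155, 140, 130, 131, 142, 154, 152, 142, 117, 94, 80, 77, 77, 77, 78, 77, 78, 90, 108, 121, 115, 102, 91, 97, 101, 101, 102, 103, 102, 100, 102, 102, 103, 104, 106, 105, 106, 107, 108, 108, 108, 109, 110, 113, 116, 119, 121, 122, 122, 122, 123, 123, 123, 123, 121, 117, 112, 106]
[99, 103, 115, 135, 157, 170, 180, 180, 176, 176, 168, 162, 147, 134, 122, 111, 92, 88, 80, 81, 82, 95, 130, 157, 173, 186, 199, 207, 206, 199, 188, 170, 137, 103, 84, 76, 73, 72, 75, 76, 83, 104, 140, 165, 172, 163, 161, 168, 183, 189, 165, 123, 80, 69, 71, 83, 106, 134, 154, 158, 150, 153, 154, 148, 135, 136, 144, 160, 165, 151, 128, 95, 77, 71, 72, 73, 73, 72, 71, 85, 115, 138, 140, 119, 112, 119, 127, 125, 121, 115, 105, 97, 97, 101, 103, 104, 105, 104, 105, 107, 108, 108, 110, 110, 111, 113, 115, 118, 118, 119, 115, 115, 114, 114, 113, 110, 107, 105, 103, 99]
```

{"method": "play_rows", "body": {
  "targets": "-0.3 0.002 0.03 0 -0.12; -0.3 0.004 0.065 0 -0.24; -0.3 0.006 0.1 0 -0.36; -0.3 0.008 0.135 0 -0.48; -0.3 0.01 0.17 0 -0.6; -0.3 0.01 0.205 0.01 -0.72; -0.3 0.01 0.24 0.02 -0.84; -0.3 0.01 0.274 0.03 -0.96"
}}

```text
clock: 11.33
tcp_pos: [0.5273, -0.2159, 0.1655]
orientation: [-2.782, -1.456, 0.003]
contact_force: [0.5, -0.1, 0.0]
grip_width: 0.0555
gripper_force: 0.0
```

{"method": "play_rows", "body": {
  "targets": "-0.3 0 0 0.01 -0.12; -0.3 0 0 0.03 -0.24; -0.3 0 0 0.05 -0.36; -0.3 0 0 0.07 -0.48; -0.3 0 0 0.08 -0.61; -0.3 0 0 0.08 -0.61; -0.3 0 0 0.08 -0.61; -0.3 0 0 0.08 -0.61"
}}

```text
clock: 12.0
tcp_pos: [0.528, -0.2148, 0.0875]
orientation: [-2.228, -2.214, 0.001]
contact_force: [0.2, 0.1, 0.6]
grip_width: 0.0552
gripper_force: 0.0
```

Run:
```python
from h import *
o,T=st(); i=r.camera_info("wrist"); im=r.grab_frame("wrist")[:,:,::-1]; np.save("w7.npy",i,allow_pickle=True)
cv2.imwrite("pics/w7.png",im);st()
p=proj(i,[.5287,-.2149,.044]);print(p)
g=cv2.cvtColor(im,cv2.COLOR_BGR2GRAY);x0,y0=int(p[0])-75,int(p[1])-75;k=3
c=cv2.resize(g[y0:y0+150,x0:x0+150],None,fx=k,fy=k,interpolation=cv2.INTER_CUBIC)
h=cv2.HoughCircles(cv2.GaussianBlur(c,(0,0),2),cv2.HOUGH_GRADIENT_ALT,1.5,20,param1=200,param2=.6,minRadius=15*k,maxRadius=60*k)
if h is not None:
  for a,b,q in h.reshape(-1,3): print(a/k+x0-.3,b/k+y0-.3,q/k,pix2(i,a/k+x0-.3,b/k+y0-.3,.044))
```

```text
t 12.0 tcp [ 0.528  -0.2148  0.0875] toolx [0.0063 1.     0.    ] z [-0.0006  0.     -1.    ] F [0.2135 0.1202 0.5505] M [-0.0129  0.0057 -0.0031] w 0.0552 g 0.0 q7 0.48645426233404393
t 12.05 tcp [ 0.5284 -0.2149  0.088 ] toolx [ 0.0055  1.     -0.0003] z [ 0.0004 -0.0003 -1.    ] F [ 0.2879 -0.4799  0.6902] M [-0.0077  0.001   0.0157] w 0.0555 g 0.0 q7 0.48698197733534127
[277.0054 239.5566]
```

{"method": "play_rows", "body": {
  "targets": "-0.3 0 0 0.03 0; -0.3 0 0 0.055 0; -0.3 0 0 0.062 0; -0.3 0 0 0.065 0; -0.3 0 0 0.065 0; -0.3 0 0 0.065 0"
}}

```text
clock: 12.55
tcp_pos: [0.529, -0.215, 0.024]
orientation: [2.223, 2.217, 0.001]
contact_force: [-0.2, -0.6, 0.2]
grip_width: 0.0555
gripper_force: 0.0
```

{"method": "play_rows", "body": {
  "squeeze": 20,
  "targets": "0.7 0 0 0 0; 0.7 0 0 0 0; 0.7 0 0 0 0; 0.7 0 0 0 0; 0.7 0 0 0 0; 0.7 0 0 0 0"
}}

```text
clock: 13.05
tcp_pos: [0.529, -0.2149, 0.0241]
orientation: [2.223, 2.217, 0.002]
contact_force: [-1.6, 0.4, 7.0]
grip_width: 0.0369
gripper_force: 20.1
```

{"method": "play_rows", "body": {
  "targets": "-0.3 0 0 0 0; -0.3 0 0 0 0; -0.3 0 0 0 0; -0.3 0 0 0 0.12; -0.3 0 0 0 0.24; -0.3 0 0 0 0.36; -0.3 0 0 0 0.48; -0.3 0 0 0 0.6"
}}

```text
clock: 13.72
tcp_pos: [0.528, -0.2145, 0.0226]
orientation: [-2.785, -1.454, 0.0]
contact_force: [0.3, 1.2, -0.3]
grip_width: 0.0553
gripper_force: 0.0
```

{"method": "play_rows", "body": {
  "targets": "-0.3 0 0 0 0.12; -0.3 0 0 0 0.24; -0.3 0 0 0 0.36; -0.3 0 0 0 0.48; -0.3 0 0 0 0.6; -0.3 0 0 0 0.72; -0.3 0 0 0 0.84; -0.3 0 0 0 0.97"
}}

```text
clock: 14.38
tcp_pos: [0.5281, -0.2143, 0.0226]
orientation: [-3.141, 0.003, -0.0]
contact_force: [-0.0, 0.7, 0.1]
grip_width: 0.0556
gripper_force: 0.0
```

{"method": "play_rows", "body": {
  "squeeze": 30,
  "targets": "-0.3 0 0 0 0; 0.7 0 0 0 0; 0.7 0 0 0 0; 0.7 0 0 0 0; 0.7 0 0 0 0; 0.7 0 0 0 0; 0.7 0 0 0 0"
}}

```text
clock: 14.97
tcp_pos: [0.5281, -0.2145, 0.0227]
orientation: [-3.141, -0.006, -0.0]
contact_force: [0.7, -0.1, 0.7]
grip_width: 0.0369
gripper_force: 30.4
```

{"method": "play_rows", "body": {
  "squeeze": 80,
  "targets": "0.7 0 0 0 0; 0.7 0 0 0 0; 0.7 0 0 -0.01 0; 0.7 0 0 -0.03 0; 0.7 0 0 -0.06 0; 0.7 0 0 -0.095 0; 0.7 0 0 -0.12 0; 0.7 0 0 -0.12 0"
}}

```text
clock: 15.63
tcp_pos: [0.5302, -0.2163, 0.1476]
orientation: [3.139, 0.004, 0.011]
contact_force: [0.5, -1.2, -3.0]
grip_width: 0.0356
gripper_force: 80.6
```

Run:
```python
from h import *
st(); i=r.camera_info("wrist"); im=r.grab_frame("wrist"); np.save("w8.npy",i,allow_pickle=True)
cv2.imwrite("pics/w8.png",im[:,:,::-1]); o,T=st()
# slot phase from polar profile on hub top (z = tcp+0.021)
g=cv2.cvtColor(im,cv2.COLOR_RGB2GRAY).astype(np.float32); th=np.radians(np.arange(0,360,3)); z=o["tcp_pos"][2]+.020
best=[]
for dx in np.arange(-.002,.0031,.0005):
  for dy in np.arange(-.002,.0021,.0005):
    for rr in(.0128,):
      pts=proj(i,np.c_[o["tcp_pos"][0]+dx+rr*np.cos(th),o["tcp_pos"][1]+dy+rr*np.sin(th),np.full(len(th),z)]).astype(np.float32)
      v=cv2.remap(g,pts[:,0],pts[:,1],cv2.INTER_LINEAR).ravel()
      c=np.sum(v*np.exp(-6j*th))/len(th); best.append((abs(c),dx,dy,np.degrees(np.angle(-c))/-6%60,v))
best.sort(key=lambda b:-b[0])
for b in best[:4]: print(b[:4])
print(best[0][4].astype(int).tolist())
```

```text
t 15.63 tcp [ 0.5302 -0.2163  0.1476] toolx [1.     0.0027 0.007 ] z [ 0.007  -0.0021 -1.    ] F [ 0.523  -1.2055 -2.9564] M [-0.0465 -0.0121 -0.0438] w 0.0356 g 80.6 q7 -0.794268915806028
t 15.68 tcp [ 0.5293 -0.2152  0.1451] toolx [1.     0.0035 0.0044] z [ 0.0044 -0.001  -1.    ] F [ 0.2528  0.4389 -3.0881] M [ 0.0442  0.0194 -0.0819] w 0.0354 g 80.6 q7 -0.7928655859128388
(np.float64(4.158877764212083), np.float64(-0.0005), np.float64(-0.001), np.float64(10.030728770314605))
(np.float64(4.132609467967607), np.float64(-0.0005), np.float64(-0.0015), np.float64(10.03901815755518))
(np.float64(4.100795046827213), np.float64(-0.001), np.float64(-0.001), np.float64(10.410149005686419))
(np.float64(4.077290352764048), np.float64(-0.001), np.float64(-0.0015), np.float64(10.365829495869683))
[37, 37, 38, 38, 39, 40, 41, 41, 42, 47, 56, 61, 61, 60, 61, 61, 61, 61, 57, 51, 49, 50, 49, 49, 50, 50, 50, 51, 52, 52, 56, 61, 62, 61, 61, 61, 61, 59, 54, 49, 48, 48, 48, 49, 49, 48, 49, 50, 49, 51, 57, 62, 61, 61, 62, 63, 62, 58, 51, 51, 52, 51, 51, 52, 50, 51, 51, 51, 50, 55, 61, 62, 62, 62, 61, 61, 60, 57, 52, 51, 50, 51, 50, 49, 49, 48, 47, 47, 51, 58, 63, 63, 62, 62, 62, 62, 60, 56, 51, 49, 50, 51, 51, 51, 51, 51, 51, 51, 52, 57, 62, 63, 64, 64, 64, 64, 64, 62, 49, 38]
```

{"method": "play_rows", "body": {
  "targets": "0.7 0.008 -0.02 0 0; 0.7 0.02 -0.05 0 0; 0.7 0.035 -0.085 0 0; 0.7 0.05 -0.12 0 -0.02; 0.7 0.065 -0.155 0 -0.04; 0.7 0.08 -0.19 0 -0.06; 0.7 0.092 -0.22 0 -0.08; 0.7 0.098 -0.236 0 -0.08"
}}

```text
clock: 16.35
tcp_pos: [0.6253, 0.028, 0.1403]
orientation: [-3.136, -0.142, 0.005]
contact_force: [-0.4, 0.2, -2.8]
grip_width: 0.0355
gripper_force: 80.6
```

{"method": "play_rows", "body": {
  "targets": "0.7 0 0 0 0; 0.7 0 0 0.01 0; 0.7 0 0 0.02 0; 0.7 0 0 0.025 0; 0.7 0 0 0.025 0; 0.7 0 0 0.025 0"
}}

```text
clock: 16.85
tcp_pos: [0.6244, 0.0205, 0.1169]
orientation: [3.139, 0.128, -0.003]
contact_force: [0.5, -0.7, -2.8]
grip_width: 0.0357
gripper_force: 80.6
```

Run:
```python
from h import *
st(); i=r.camera_info("wrist"); im=r.grab_frame("wrist"); np.save("w9.npy",i,allow_pickle=True)
cv2.imwrite("pics/w9.png",im[:,:,::-1]); o,T=st()
x,y,z=o["tcp_pos"];print(proj(i,[[x,y,z+.02],[x,y,z-.015],[.627,.0215,.086]]))
```

```text
t 16.85 tcp [0.6244 0.0205 0.1169] toolx [ 0.9967  0.0813 -0.0016] z [-0.0016 -0.0005 -1.    ] F [ 0.4812 -0.6656 -2.7759] M [-0.048  -0.     -0.0407] w 0.0357 g 80.6 q7 -1.1112135462035349
t 16.9 tcp [0.6249 0.0207 0.1175] toolx [ 0.9967  0.0816 -0.0005] z [-0.0004 -0.0003 -1.    ] F [-0.2679 -0.0185 -3.5446] M [0.0078 0.0033 0.0245] w 0.0353 g 80.6 q7 -1.111288540479399
[[274.8742 293.136 ]
 [274.9052 258.1889]
 [273.8438 242.792 ]]
```

{"method": "play_rows", "body": {
  "targets": "0.7 0.002 -0.0005 0 0; 0.7 0.002 -0.0005 0.006 0; 0.7 0.002 -0.0005 0.012 0; 0.7 0.002 -0.0005 0.016 0; 0.7 0.002 -0.0005 0.016 0; 0.7 0.002 -0.0005 0.016 0"
}}

```text
clock: 17.4
tcp_pos: [0.6269, 0.0225, 0.1012]
orientation: [3.139, 0.131, -0.001]
contact_force: [-0.0, -0.2, -4.1]
grip_width: 0.0355
gripper_force: 80.6
```

{"method": "play_rows", "body": {
  "targets": "0.7 0 0 0.003 0; 0.7 0 0 0.006 0; 0.7 0 0 0.009 0; 0.7 0 0 0.012 0; 0.7 0 0 0.012 0"
}}

```text
clock: 17.82
tcp_pos: [0.6267, 0.0226, 0.0889]
orientation: [3.139, 0.131, -0.002]
contact_force: [-1.0, -0.0, -3.1]
grip_width: 0.0355
gripper_force: 80.6
```

{"method": "play_rows", "body": {
  "targets": "0.7 0 0.001 0.003 0; 0.7 0 0.001 0.006 0; 0.7 0 0.001 0.009 0; 0.7 0 0.001 0.012 0; 0.7 0 0.001 0.013 0; 0.7 0 0.001 0.013 0"
}}

```text
clock: 18.32
tcp_pos: [0.627, 0.0215, 0.0763]
orientation: [3.139, 0.131, -0.001]
contact_force: [-0.4, -0.4, -3.2]
grip_width: 0.0356
gripper_force: 80.6
```

{"method": "play_rows", "body": {
  "targets": "0.7 0 0 0.001 0; 0.7 0 0 0.002 0; 0.7 0 0 0.003 0; 0.7 0 0 0.004 0; 0.7 0 0 0.004 0"
}}

```text
clock: 18.73
tcp_pos: [0.6272, 0.0215, 0.0725]
orientation: [3.139, 0.131, -0.0]
contact_force: [-0.7, -0.6, -3.3]
grip_width: 0.0354
gripper_force: 80.6
```

{"method": "play_rows", "body": {
  "targets": "0.7 0 0 0.001 0; 0.7 0 0 0.002 0; 0.7 0 0 0.003 0; 0.7 0 0 0.003 0"
}}

```text
clock: 19.07
tcp_pos: [0.6271, 0.0215, 0.0695]
orientation: [3.139, 0.131, -0.0]
contact_force: [-0.3, -0.7, -3.1]
grip_width: 0.0352
gripper_force: 80.6
```

{"method": "play_rows", "body": {
  "targets": "0.7 0 0 0.0015 0; 0.7 0 0 0.003 0; 0.7 0 0 0.0045 0; 0.7 0 0 0.006 0; 0.7 0 0 0.006 0"
}}

```text
clock: 19.48
tcp_pos: [0.6271, 0.0215, 0.0633]
orientation: [3.139, 0.131, -0.001]
contact_force: [0.2, -0.2, -3.6]
grip_width: 0.0353
gripper_force: 80.6
```

{"method": "play_rows", "body": {
  "squeeze": 110,
  "targets": "0.7 0 0 0.0015 0; 0.7 0 0 0.003 0; 0.7 0 0 0.005 0; 0.7 0 0 0.007 0; 0.7 0 0 0.009 0; 0.7 0 0 0.01 0; 0.7 0 0 0.01 0"
}}

```text
clock: 20.07
tcp_pos: [0.6275, 0.0214, 0.0542]
orientation: [-3.138, -0.131, -0.001]
contact_force: [-2.8, 0.9, 7.3]
grip_width: 0.0348
gripper_force: 110.8
```

{"method": "play_rows", "body": {
  "targets": "0.7 0 0 0.001 0; 0.7 0 0 0.002 0; 0.7 0 0 0.003 0; 0.7 0 0 0.0035 0; 0.7 0 0 0.0035 0; 0.7 0 0 0.0035 0"
}}

```text
clock: 20.57
tcp_pos: [0.6275, 0.0215, 0.0511]
orientation: [-3.138, -0.131, -0.001]
contact_force: [-3.5, 1.1, 8.4]
grip_width: 0.0348
gripper_force: 111.0
```

{"method": "play_rows", "body": {
  "targets": "0.7 0 0 0.001 0; 0.7 0 0 0.002 0; 0.7 0 0 0.003 0; 0.7 0 0 0.003 0; 0.7 0 0 0.003 0"
}}

```text
clock: 20.98
tcp_pos: [0.6277, 0.0214, 0.0491]
orientation: [-3.137, -0.131, -0.001]
contact_force: [-5.9, 2.2, 16.3]
grip_width: 0.0347
gripper_force: 112.1
```

{"method": "play_rows", "body": {
  "targets": "0.7 0 0 0.0005 0; 0.7 0 0 0.001 0; 0.7 0 0 0.001 0; 0.7 0 0 0.001 0"
}}

```text
clock: 21.32
tcp_pos: [0.6278, 0.0215, 0.049]
orientation: [-3.137, -0.131, -0.002]
contact_force: [-8.9, 2.3, 23.8]
grip_width: 0.0346
gripper_force: 113.0
```

{"method": "play_rows", "body": {
  "targets": "0.7 -0.001 0 0.0003 0; 0.7 -0.001 0 0.0003 0; 0.7 -0.001 0 0.0003 0; 0.7 -0.001 0 0.0003 0; 0.7 -0.001 0 0.0003 0; 0.7 -0.001 0 0.0003 0; 0.7 -0.001 0 0.0003 0; 0.7 -0.001 0 0.0003 0"
}}

```text
clock: 21.98
tcp_pos: [0.6277, 0.0214, 0.049]
orientation: [-3.137, -0.131, -0.004]
contact_force: [-7.5, 3.0, 23.4]
grip_width: 0.0345
gripper_force: 112.9
```

Run:
```python
from h import *
o,T=st(); i=r.camera_info("wrist"); im=r.grab_frame("wrist"); cv2.imwrite("pics/w10.png",im[:,:,::-1])
print(proj(i,[[.5673,.0587,.058],[.627,.0215,.086],[.627,.0215,.070]]))
```

```text
t 21.98 tcp [0.6277 0.0214 0.049 ] toolx [0.9965 0.0832 0.0029] z [ 0.0027  0.0021 -1.    ] F [-7.5251  2.9828 23.4079] M [0.4719 1.6063 0.0342] w 0.0345 g 112.9 q7 -1.0509007617376591
[[199.6812 370.7489]
 [274.7359 318.021 ]
 [274.8482 295.7508]]
```

{"method": "play_rows", "body": {
  "targets": "0.7 -0.001 0 0.0004 0; 0.7 -0.001 0 0.0008 0; 0.7 -0.001 0 0.0008 0; 0.7 -0.001 0 0.0008 0; 0.7 -0.001 0 0.0008 0; 0.7 -0.001 0 0.0008 0"
}}

```text
clock: 22.53
tcp_pos: [0.6277, 0.0214, 0.0489]
orientation: [-3.137, -0.131, -0.008]
contact_force: [-6.7, 2.5, 27.8]
grip_width: 0.0349
gripper_force: 113.4
```

Run:
```python
from h import *
st(); i=r.camera_info("side"); im=r.grab_frame("wrist"); st()
```

```text
t 22.53 tcp [0.6277 0.0214 0.0489] toolx [0.9965 0.0832 0.0049] z [ 0.0047  0.0024 -1.    ] F [-6.7166  2.5194 27.8044] M [0.5255 1.4995 0.0174] w 0.0349 g 113.4 q7 -1.0497314389611834
t 22.58 tcp [0.6277 0.0214 0.0489] toolx [0.9965 0.0832 0.0049] z [ 0.0047  0.0024 -1.    ] F [-6.169   2.112  27.7634] M [ 0.4977  1.5469 -0.0086] w 0.0345 g 113.4 q7 -1.0497283667697213
```

Hard stop: the height stays at 0.049 m as the force climbs to 28 N, which is well above the spring's force. I'm handing in while still pressing.

```bash
python3 -c "
from bench import r
print(r.hand_in())"
```

```text
the job is handed in; nothing more can be done
None
```

The bearing is seated flat. The tall-hub gear is meshed on the shaft and, judging by force and height, pressed fully home against the spring. I handed the job in with the arm still gripping it and pressing down with about 28 N.

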